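# Weed out the unbalanced rotor arm on the knife edge

## Robot

A 6-joint arm with a two-finger parallel gripper is mounted at the origin on the work surface. World frame = base frame: x ahead of the robot, y to its left, z up, the work surface at z = 0. Lengths are in m, angles in rad, forces in N, time in s.
With the tool pointing down it reaches from about 0.35 to 0.85 m from the base axis. Payload 8.1 kg.
Tool frame: the origin (TCP) lies at the very end of the fingers, on their centre line; the grasp point (between the pads) lies robot.grip_point_offset behind it (robot.grip_point_offset is the distance from the TCP to the grasp point, in m); z points along the fingers, y is the line along which they close (so a half turn about z gives the same grasp; the last joint's range is limited). The gripper opens to 93 mm and grips with 3 to 60 N. Pads are 15 mm wide; open, the fingers measure 128 mm over their backs; the gripper's body (75 mm by 188 mm) begins 65 mm behind the grasp point.
Start: joints at [1.135, 0.13, 1.488, -0, 1.523, -0.085], TCP at [0.206, 0.563, 0.219] pointing down, gripper open.
Joint ranges: [-2.96, 2.96], [-0.89, 2.26], [0.02, 2.5], [-1.34, 4.48], [0, 2.73], [-2.66, 2.66]. Speed limits (rad/s): [2.39, 2.39, 2.79, 3.14, 3.14, 3.14].

## Interface

Orientations are given as a rotation vector (axis times angle).
In Python, from plant import robot, eyes gives the robot as it stands. The module is installed in compiled form; this text tells all that it offers.
- The arm moves only by the tool apply_moves, never from a script. Its argument "steps" is one flat list of numbers, 7 for each row, row after row: the shift along the tool's x, y, z in units of 30 mm (1.0 is 30 mm), then the turn, a rotation vector about the tool's x, y, z in units of 6 degrees (1.0 is 6 degrees), then the opening in per cent of the stroke, from 0 (shut) to 100 (fully open). In form: [dx, dy, dz, ax, ay, az, fingers, dx, dy, dz, ax, ay, az, fingers, ...]. A call has 1 to 12 rows; each row shifts and turns the commanded pose from where the row before left it, along the tool's axes as they then stand; what a row does not reach is not made up. A row lasts 1/12 s, in which the tool goes at most 41.7 mm and 7.16 degrees, less where a joint would pass 70% of its speed; a pose out of reach is approached as far as the arm can. A call is refused whole if a number of a shift passes 1 or a number of a turn 1, either way. A call with a gripper value outside its range is refused whole. The fingers move at their own pace and stop on an object; "grip_force" is the grip in N (left out, the last holds). Time passes only in rows, so rows that do not move let the fingers close. It gives the time, the measured TCP pose, the force, the opening and the grip force at its end, in the units of the state.
- robot.read_state(): the state, without advancing time (a new reading comes with each control period).
- eyes.read_camera(name): name is "side" or "top"; returns the picture (384x512x3 uint8, red, green, blue); there is no depth.
- eyes.calibration(name): a dict with "K" (3x3 intrinsics, pixels), "R" (3x3) and "t" (3): a world point X has camera coordinates R X + t. Camera axes: x right, y down, z forward; pixel columns grow to the right and rows downward; lengths in m; the calibration is good to about 2 mm. A picture is of the moment at which its call begins. calibration takes no time and is no camera call.
- robot.close_job(): hands the job in; it is judged then, once.
Trained networks look in the newest picture that a camera, given by its name, has taken for a name from the list of things; names that differ only in an ending like _2 or _b are one class to them, and where a whole thing is asked for, a point or a joint stands for the part that bears it (a point fixed in the world has none). Each returns a list of dicts, best first, with "conf" (0 to 1); they miss things now and then, are a little off and sometimes report something else, mostly with a low value. They report only what shows in the picture. A call takes as long as a camera call. They do not tell look-alikes from the thing itself.
- eyes.search_frame(camera, thing): "rect" ([left, top, width, height] in pixels, round what is visible of it).
- eyes.place_of(camera, thing): "xy" ([column, row] in pixels: a listed point, or the origin of a listed thing).
The state is a dict: "t": time; "q": joint angles; "dq": joint speeds; "joint_torque": joint torques, N m; "tool_pos": TCP position; "orientation": TCP orientation; "force": force on the tool from outside, world axes, zero at the start; "wrist_torque": the same for the moment, N m; "opening": finger opening in m; "gripper_force": force on a finger pad.
Only numpy, scipy, OpenCV 4.12 (cv2) and the standard library are available. Lean on these libraries where they do the work, as an engineer would, in place of code of your own. Each camera call takes 0.05 s, during which the arm holds its last target. There are 200 camera calls.

## Task

One of the two blue rotor arms has an off-centre weight: find out which by balancing them by the middle on the knife edge of the tester, before anything goes into the red bay. Put the off-centre arm in the red reject bay and push the bay's gate shut until it seats on its catch, and leave the good arm resting level on the knife edge, let go. Leave the other things on the bench alone.

Things in the scene. Friction and masses are not known exactly. Their poses are not given: they have to be found in the camera images.
- rotor_a_mid (a point): Rotor arm A (blue, 122 mm long along y, 26 mm wide along x, 44 mm high along z, its top side +z): the centre of its bar, where to pinch it across the bar's 24 mm width (x axis). The bar is 10 mm thick; this point is 5 mm above its underside, 39 mm above the feet. At the start z leans 30 degrees from vertical, away from the robot, y is level: tilt the tool alike to pinch it squarely.
- rotor_a: The same arm A; origin midway between its feet. Two pods (26 x 26 x 34 mm, 48 mm either side of the middle) hide a weight each; 70 to 100 g in all. Under the bar's middle two white guides, 12 mm apart at the mouth and 5 mm at the top, 7 mm deep, lead the blade in. Arms A and B look the same; in exactly one of them, A or B by chance, one pod is about 22 g too light.
- rack_a: Fixed rack where arm A starts: base 100 x 150 mm, grey plate sloping down 30 degrees away from the robot, two yellow lips 10 mm high at the pods' lower side, none at the bar: 25 mm are free beside the bar and 34 mm beneath it. Origin at the middle of the base's underside; the slope is 58 mm high under the arm.
- rotor_b_mid (a point): Rotor arm B (blue, 122 mm long along y, 26 mm wide along x, 44 mm high along z, its top side +z): the centre of its bar, where to pinch it across the bar's 24 mm width (x axis). The bar is 10 mm thick; this point is 5 mm above its underside, 39 mm above the feet. At the start z leans 30 degrees from vertical, away from the robot, y is level: tilt the tool alike to pinch it squarely.
- rotor_b: The same arm B; origin midway between its feet. Two pods (26 x 26 x 34 mm, 48 mm either side of the middle) hide a weight each; 70 to 100 g in all. Under the bar's middle two white guides, 12 mm apart at the mouth and 5 mm at the top, 7 mm deep, lead the blade in. Arms A and B look the same; in exactly one of them, A or B by chance, one pod is about 22 g too light.
- rack_b: Fixed rack where arm B starts: base 100 x 150 mm, grey plate sloping down 30 degrees away from the robot, two yellow lips 10 mm high at the pods' lower side, none at the bar: 25 mm are free beside the bar and 34 mm beneath it. Origin at the middle of the base's underside; the slope is 58 mm high under the arm.
- edge (a point): Middle of the tester's knife edge: top of an upright steel blade 3 mm thick, 18 mm long (x), 80 mm above the bench. An arm rests on it by its bar's underside, arm y along this y, either way round, its mid point 5 mm above the edge. A balanced arm settles level (within 2 degrees) in 1 s; an off-centre one tips about 13 degrees onto a rubber pad, 48 mm out and 33 mm above the bench.
- bay_floor (a point): Centre of the inner floor (6 mm above the bench) of the red reject bay: open at the top, inside 130 mm deep (x, away from the robot) by 170 mm wide (y), walls 6 mm thick and 65 mm high; its front (-x) is closed by the gate.
- gate (a joint): Angle of the gate across the bay's front (clear, yellow-edged plate, 174 mm long, 8 mm thick, 8 to 68 mm above the bench; hinge at the bay's -y front corner, free end to +y). 0 = shut against its stop, on its spring catch; grows as it swings out to the robot, up to 1.3 rad. Light, stays where left; the catch snaps at 0.06 to 0.01 rad and takes up to about 5 N.
- gate_hinge (a point): Point on the gate's hinge axis, in the plate's mid-plane, 36 mm above the bench; turns with the gate: y runs along the plate to the free end, -x is the outer face's normal (towards the robot when shut).
- gate_edge (a point): Middle of the gate's free end, 174 mm from the hinge axis, 36 mm above the bench; axes as gate_hinge.
- tape: Bystander, leave it alone: roll of yellow tape, 76 mm across, 24 mm high.
- flux: Bystander, leave it alone: white bottle with a red cap, 36 mm across, 90 mm high.
- screwdriver: Bystander, leave it alone: screwdriver lying on the bench, 170 mm long.
- brush: Bystander, leave it alone: small brush lying on the bench, 160 mm long.
- screw_tray: Bystander, leave it alone: black two-compartment tray, 90 x 120 x 30 mm.
- spool: Bystander, leave it alone: grey spool, 56 mm across, 42 mm high.
- cup: Bystander, leave it alone: blue cup, 64 mm across, 80 mm high.
Not all that is in view belongs to the job. Leave any green look-alike of the part that bears edge alone.

How it is judged:
On the way, in this order (a step that is already met when the one before it is completed fails the run):
1. a rotor arm rests on the knife edge by its middle, let go (((horizontal distance between rotor_a_mid and edge below 0.008 m and z of rotor_a_mid in the frame of edge between 0 and 0.01 m and contact force between the fingers and rotor_a below 0.01 N) or (horizontal distance between rotor_b_mid and edge below 0.008 m and z of rotor_b_mid in the frame of edge between 0 and 0.01 m and contact force between the fingers and rotor_b below 0.01 N))), for 0.3 s.
2. a rotor arm lies in the reject bay, let go (((x of rotor_a_mid in the frame of bay_floor between -0.065 and 0.065 m and y of rotor_a_mid in the frame of bay_floor between -0.085 and 0.085 m and z of rotor_a_mid in the frame of bay_floor between 0 and 0.05 m and contact force between the fingers and rotor_a below 0.01 N and linear speed of rotor_a below 0.02 m/s) or (x of rotor_b_mid in the frame of bay_floor between -0.065 and 0.065 m and y of rotor_b_mid in the frame of bay_floor between -0.085 and 0.085 m and z of rotor_b_mid in the frame of bay_floor between 0 and 0.05 m and contact force between the fingers and rotor_b below 0.01 N and linear speed of rotor_b below 0.02 m/s))), for 0.2 s.
At the end, for the whole second after the job is handed in: One rotor arm rests on the knife edge let go, its middle within 8 mm of the edge's middle, level within 0.13 rad (about 7 degrees) and at rest; the other lies in the reject bay, let go; the gate is shut onto its catch (below 0.03 rad) (((((horizontal distance between rotor_a_mid and edge below 0.008 m and z of rotor_a_mid in the frame of edge between 0 and 0.01 m and contact force between the fingers and rotor_a below 0.01 N) and angle between rotor_a_mid's own z axis and vertical below 0.13 rad and angular speed of rotor_a below 0.3 rad/s) and (x of rotor_b_mid in the frame of bay_floor between -0.065 and 0.065 m and y of rotor_b_mid in the frame of bay_floor between -0.085 and 0.085 m and z of rotor_b_mid in the frame of bay_floor between 0 and 0.05 m and contact force between the fingers and rotor_b below 0.01 N and linear speed of rotor_b below 0.02 m/s)) or (((horizontal distance between rotor_b_mid and edge below 0.008 m and z of rotor_b_mid in the frame of edge between 0 and 0.01 m and contact force between the fingers and rotor_b below 0.01 N) and angle between rotor_b_mid's own z axis and vertical below 0.13 rad and angular speed of rotor_b below 0.3 rad/s) and (x of rotor_a_mid in the frame of bay_floor between -0.065 and 0.065 m and y of rotor_a_mid in the frame of bay_floor between -0.085 and 0.085 m and z of rotor_a_mid in the frame of bay_floor between 0 and 0.05 m and contact force between the fingers and rotor_a below 0.01 N and linear speed of rotor_a below 0.02 m/s))) and value of joint gate below 0.03 rad and velocity of joint gate below 0.1 rad/s); the robot touches nothing.
It fails at once if a bystander on the bench is moved more than 30 mm (distance of any of tape, flux, screwdriver, brush, screw_tray, spool, cup from where it was at the start of the episode above 0.03 m).
It also fails if it takes over 72 s, if anything falls off the work surface, if the arm or the gripper's body presses on something with over 40 N, if the wrist force passes 120 N, or if a joint passes its speed limit or range.

## Working session

There is one attempt and no reset: what is moved stays moved. The work goes in short steps, Python scripts to look and compute and a tool call to move; the robot and the scene stay as the last step left them, time stands still between calls to the robot, and variables do not carry over. Pictures are saved under pics/ and viewed, at most 10 in all, crops included, and the job is handed in when it is done.

Besides the shell and the picture viewer there is one more tool, called after "Emit:" as a command line: name --argument value ..., lists and objects as JSON in quotes. apply_moves: Moves the arm, as the interface text tells. Its arguments: {"type":"object","properties":{"steps":{"type":"array"},"grip_force":{"type":"number"}},"required":["steps"]}

```bash
mkdir -p pics
cat > h.py <<'E'
import numpy as np,cv2
from plant import robot,eyes
from scipy.spatial.transform import Rotation as Ro
def cal(n):
    c=eyes.calibration(n);return np.array(c['K']),np.array(c['R']),np.array(c['t'])
def proj(n,X):
    K,R,t=cal(n);p=K@(R@np.array(X)+t);return p[:2]/p[2]
def ray(n,uv):
    K,R,t=cal(n);return -R.T@t,R.T@np.linalg.solve(K,[uv[0],uv[1],1])
def atz(n,uv,z):
    o,d=ray(n,uv);return o+d*(z-o[2])/d[2]
def tri(a,b):  # side uv, top uv
    o1,d1=ray('side',a);o2,d2=ray('top',b)
    s=np.linalg.lstsq(np.c_[d1,-d2],o2-o1,rcond=None)[0]
    p,q=o1+d1*s[0],o2+d2*s[1];return (p+q)/2,np.linalg.norm(p-q)
def pic(n,f):
    im=eyes.read_camera(n)[:,:,::-1];cv2.imwrite('pics/'+f,im);return im
E
python3 - <<'E'
from h import *
np.set_printoptions(precision=3,suppress=True)
a=pic('side','s0.png');b=pic('top','t0.png')
s=robot.read_state();print(s['tool_pos'],s['orientation'],robot.grip_point_offset,s['opening'])
for n in('side','top'):
  K,R,t=cal(n);print(n,-R.T@t,K[0,0],R[2])
for th in ['rotor_a_mid','rotor_a','rack_a','edge','bay_floor','gate_hinge','gate_edge']:
  for n in('side','top'):
    print(th,n,[(np.round(d['xy']),round(d['conf'],2)) for d in eyes.place_of(n,th)])
cv2.imwrite('pics/b0.png',cv2.resize(a,(800,600)))
cv2.imwrite('pics/b1.png',cv2.resize(b,(800,600)))
E
```

```text
[0.206 0.563 0.218] [-0.548 -3.093  0.003] 0.0188 0.09277243691014588
side [ 0.258 -0.867  0.72 ] 387.01855815851803 [ 0.254  0.772 -0.583]
top [ 0.405 -0.009  1.176] 382.1863732287607 [ 0.103 -0.026 -0.994]
rotor_a_mid side [(array([226., 176.]), 0.81), (array([350., 229.]), 0.41)]
rotor_a_mid top [(array([223., 204.]), 0.75), (array([232., 144.]), 0.75)]
rotor_a side [(array([219., 189.]), 0.93), (array([196., 156.]), 0.66), (array([285., 282.]), 0.29)]
rotor_a top [(array([152., 218.]), 0.7), (array([223., 209.]), 0.64)]
rack_a side [(array([221., 201.]), 0.85), (array([199., 172.]), 0.73)]
rack_a top [(array([158., 217.]), 0.78), (array([226., 206.]), 0.58)]
edge side [(array([282., 175.]), 0.97), (array([136., 164.]), 0.73), (array([253., 328.]), 0.68), (array([158., 288.]), 0.66)]
edge top [(array([156., 289.]), 0.9), (array([232., 143.]), 0.81), (array([345., 295.]), 0.74), (array([123., 155.]), 0.34)]
bay_floor side [(array([299., 257.]), 0.74)]
bay_floor top [(array([325., 173.]), 0.58)]
gate_hinge side [(array([286., 284.]), 0.9)]
gate_hinge top [(array([355., 195.]), 0.82), (array([232., 145.]), 0.47)]
gate_edge side [(array([222., 262.]), 0.85), (array([353., 230.]), 0.57)]
gate_edge top [(array([164., 124.]), 0.64), (array([318., 239.]), 0.59), (array([153., 217.]), 0.53)]
```

View pics/b0.png

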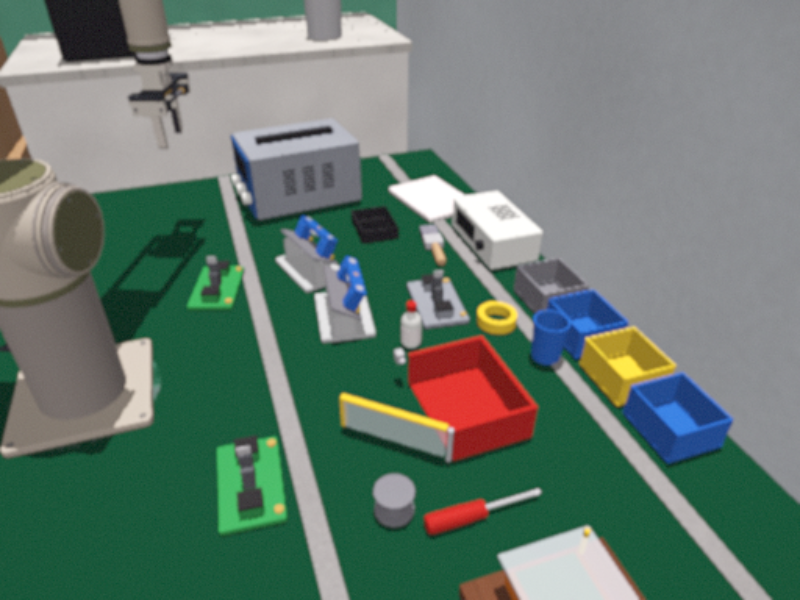

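View pics/b1.png

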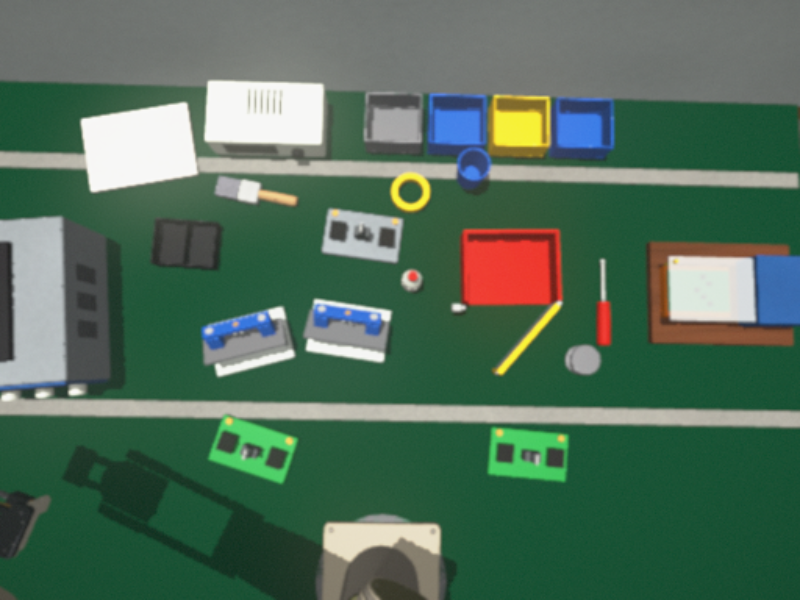

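```bash
cat > fit.py <<'E'
from h import *
from scipy.optimize import differential_evolution as DE
# rotor boxes in rotor frame: bar 24x122x10 (z34..44), pods 26x26x34
def box(c,s): return np.array([[c[0]+i*s[0]/2,c[1]+j*s[1]/2,c[2]+k*s[2]/2] for i in(-1,1) for j in(-1,1) for k in(-1,1)])
RB=[box((0,0,.039),(.024,.122,.01)),box((0,.048,.017),(.026,.026,.034)),box((0,-.048,.017),(.026,.026,.034))]
def sil(n,boxes,T,t,sc=4,off=(0,0),wh=(512,384)):
    K,R,tt=cal(n);m=np.zeros((wh[1]*sc,wh[0]*sc),np.uint8)
    for b in boxes:
        X=(b@T.T+t)@R.T+tt;p=X@K.T;p=p[:,:2]/p[:,2:]
        cv2.fillConvexPoly(m,cv2.convexHull(np.round((p-off+.5)*sc-.5).astype(np.int32)),1)
    return m
def blue(im): 
    h=cv2.cvtColor(im,cv2.COLOR_BGR2HSV);return cv2.inRange(h,(105,120,60),(122,255,255))
def fit_tilt(ims,g,tilt=30,z=.058,r=.02):
    """ims {cam:bgr}; g=(x,y,yaw) guess of rotor origin"""
    D={}
    for n in ims:
        u=proj(n,[g[0],g[1],.08]);o=np.round(u-40).astype(int);o=np.maximum(o,0)
        D[n]=(o,cv2.resize(blue(ims[n])[o[1]:o[1]+80,o[0]:o[0]+80],None,fx=4,fy=4)>127)
    def f(p,det=False):
        T=(Ro.from_euler('z',p[2])*Ro.from_euler('y',np.radians(tilt))).as_matrix();L=[]
        for n,(o,b) in D.items():
            m=sil(n,RB,T,np.array([p[0],p[1],z]),4,o,(80,80))[:b.shape[0],:b.shape[1]]>0
            L.append((m^b).sum()/(m|b).sum())
        return L if det else sum(L)
    q=DE(f,[(g[0]-r,g[0]+r),(g[1]-r,g[1]+r),(g[2]-.4,g[2]+.4)],seed=1,maxiter=60,popsize=12)
    return q.x,f(q.x,True)
E
python3 - <<'E'
from fit import *
np.set_printoptions(precision=4,suppress=True)
I={n:cv2.imread(f'pics/{f}0.png') for n,f in(('side','s'),('top','t'))}
for g,t in(((0,0),(152,207)),((0,0),(223,202))):
    p=atz('top',t,.08); yaw=.2 if t[0]<200 else -.1
    x,L=fit_tilt({'top':I['top']},(p[0]-.02,p[1],yaw));print('top',x,L)
    x,L=fit_tilt(I,(p[0]-.02,p[1],yaw));print('both',x,L)
print('edge',tri((282,175),(232,143)))
print('hinge',tri((286,284),(355,195)),atz('top',(355,195),.036),'gedge',tri((222,262),(318,239)),atz('top',(318,239),.036))
print('bay',atz('top',(327,173),.006),tri((299,257),(325,173)))
# grey plate yaw
t=I['top'][125:175,195:270]
c=cv2.resize(I['top'][120:240,120:270],(750,600),interpolation=cv2.INTER_CUBIC)
cv2.imwrite('pics/c1.png',c)
c=cv2.resize(I['side'][130:230,170:310],(798,570),interpolation=cv2.INTER_CUBIC)
cv2.imwrite('pics/c2.png',c)
E
```

```text
top [0.4537 0.2651 0.2615] [np.float64(0.2760968229954614)]
both [0.4528 0.2666 0.2642] [np.float64(0.5550700168835038), np.float64(0.27659803815888756)]
top [ 0.4783  0.0727 -0.1403] [np.float64(0.31356332703213613)]
both [ 0.4769  0.0736 -0.1412] [np.float64(0.5633261879242587), np.float64(0.31758900246739513)]
edge (array([0.6667, 0.0481, 0.0748]), np.float64(0.00471908665317742))
hinge (array([ 0.5255, -0.3248,  0.0358]), np.float64(0.004138060979216243)) [ 0.5275 -0.3254  0.036 ] gedge (array([ 0.3977, -0.2137,  0.0395]), np.float64(0.008495127142687723)) [ 0.3935 -0.2135  0.036 ]
bay [ 0.5977 -0.2465  0.006 ] (array([ 0.596 , -0.2381,  0.0169]), np.float64(0.0004888877611859959))
```

View pics/c1.png

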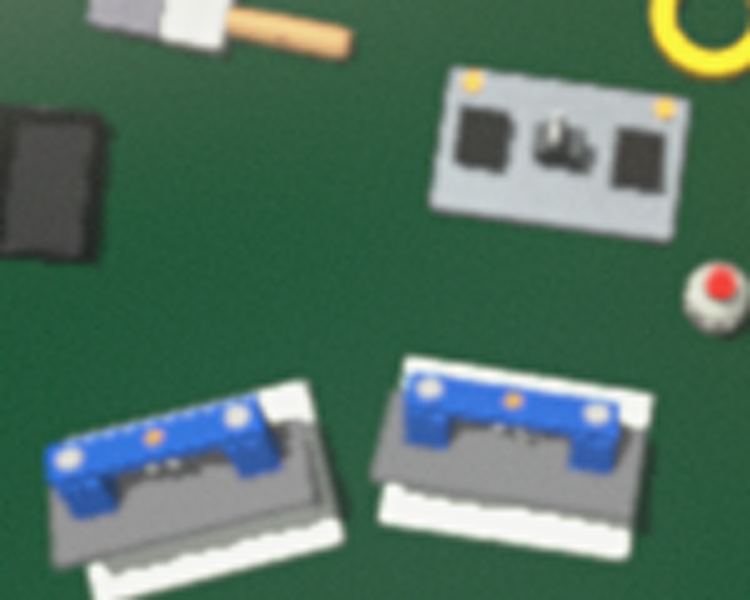

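View pics/c2.png

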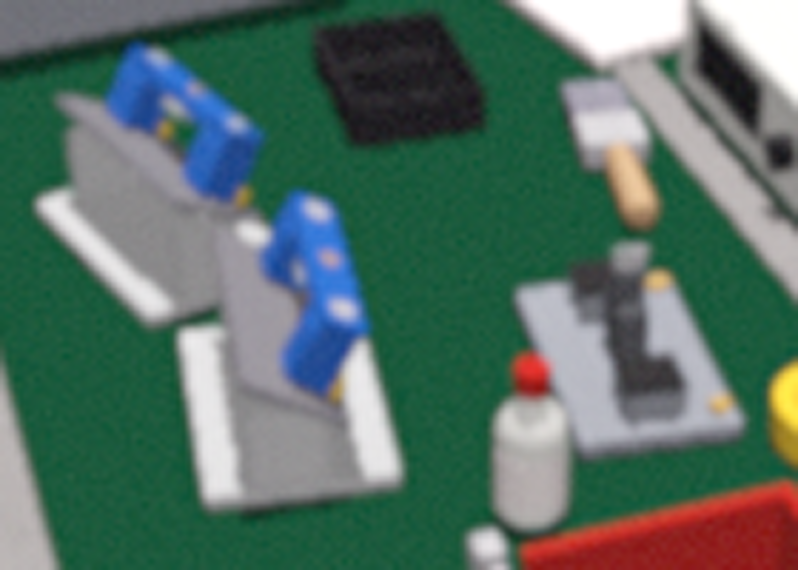

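Run:
```python
from fit import *
np.set_printoptions(precision=4,suppress=True)
I={n:cv2.imread(f'pics/{f}0.png') for n,f in(('side','s'),('top','t'))}
C=lambda p:(p[0]/5+120-.4,p[1]/5+120-.4); S=lambda p:(p[0]/5.7+170-.4,p[1]/5.7+130-.4)
print('B', tri(S((330,258)),C((513,401))), tri(S((343,308)),C((597,413))),tri(S((318,210)),C((429,388))))
print('A', tri(S((197,90)),C((153,437))), tri(S((237,122)),C((236,415))))
for p in((153,437),(68,459),(236,415),(513,401),(597,413),(429,388)): print(atz('top',C(p),.0961))
print('edge',tri(S((630,250)),C((557,128))),atz('top',C((562,135)),.08))
print('plate',[atz('top',C(p),.006)[:2] for p in((450,68),(690,98),(672,242),(430,210))])
for n in I:
  b=blue(I[n]);print(n,b.sum()/255)
  h=cv2.cvtColor(I[n],cv2.COLOR_BGR2HSV)
  print(h[175+5,226:232] if n=='side' else h[200,210:236:3])
```

```text
B (array([0.4987, 0.07  , 0.0963]), np.float64(0.0015090762444429267)) (array([0.4925, 0.0224, 0.0969]), np.float64(0.002194859481067748)) (array([0.5053, 0.1175, 0.0965]), np.float64(0.0012074244205587232))
A (array([0.4743, 0.2713, 0.0956]), np.float64(0.0016609321896614915)) (array([0.4874, 0.2254, 0.0963]), np.float64(0.002010645438027542))
[0.475  0.2711 0.0961]
[0.4618 0.3178 0.0961]
[0.4884 0.2253 0.0961]
[0.4995 0.0699 0.0961]
[0.4936 0.0222 0.0961]
[0.5059 0.1175 0.0961]
edge (array([0.66  , 0.0502, 0.0802]), np.float64(0.002419060665200229)) [0.6571 0.0469 0.08  ]
plate [array([0.715 , 0.1215]), array([ 0.6996, -0.0285]), array([ 0.6083, -0.0191]), array([0.6249, 0.131 ])]
side 5053.0
[[108 192 215]
 [107 195 217]
 [108 187 218]
 [108 191 218]
 [108 190 219]
 [107 196 211]]
top 5164.0
[[109 188 222]
 [109 187 221]
 [109 187 221]
 [110 171 221]
 [ 18 116 220]
 [111 157 219]
 [109 187 222]
 [109 191 220]
 [110 178 221]]
```

Run:
```python
from h import *
A=[]
for n,f in(('side','s'),('top','t')):
    # average several frames
    im=np.mean([eyes.read_camera(n)[:,:,::-1].astype(float) for _ in range(4)],0).astype(np.uint8)
    u=proj(n,[.66,.05,.07]);o=np.round(u-16).astype(int);print(n,o)
    c=cv2.resize(im[o[1]:o[1]+32,o[0]:o[0]+32],None,fx=12,fy=12,interpolation=cv2.INTER_CUBIC)
    if 1:
        pts=[]
        for dx in(-.009,.009):
            a=-.106; p=proj(n,[.660+dx*np.cos(a),.0502+dx*np.sin(a),.08]);pts.append(tuple(int(v) for v in (p-o+.5)*12))
        for p in pts: cv2.circle(c,p,3,(0,0,255),1)
    A.append(c)
cv2.imwrite('pics/e.png',np.hstack(A))
```

```text
side [264 160]
top [215 130]
```

View pics/e.png

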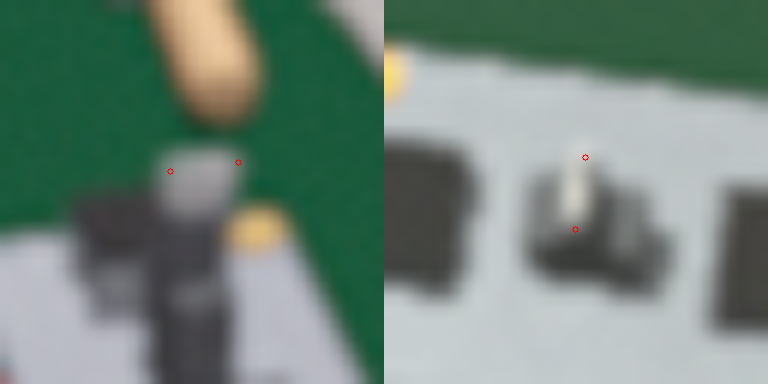

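Run:
```python
from h import *
print(tri((280.4,172.3),(230.7,144.5)),atz('top',(230.7,144.5),.08))
o,d=ray('side',(280.4,172.3));print(o+d*(.08-o[2])/d[2])
# red bay rim: corners
im=cv2.imread('pics/t0.png');h=cv2.cvtColor(im,cv2.COLOR_BGR2HSV)
m=cv2.inRange(h,(0,120,80),(8,255,255))|cv2.inRange(h,(172,120,80),(180,255,255));m[:, :290]=0;m[:,365:]=0
r=cv2.minAreaRect(cv2.findNonZero(m));b=cv2.boxPoints(r);print(b,[atz('top',p,.065)[:2] for p in b])
y=cv2.inRange(h,(22,120,120),(34,255,255));y[:190]=0;y[:,:310]=0
yb=cv2.boxPoints(cv2.minAreaRect(cv2.findNonZero(y)));print(yb,[atz('top',p,.068)[:2] for p in yb])
for th in('tape','flux','screwdriver','spool','cup','brush'):
  d=eyes.place_of('top',th);print(th,[(atz('top',q['xy'],.0)[:2].round(3),round(q['conf'],2)) for q in d[:2]])
s=robot.read_state();print(Ro.from_rotvec(s['orientation']).as_matrix().round(3),s['t'])
```

```text
(array([0.66111037, 0.05098491, 0.08369358]), np.float64(0.002592691353136994)) [0.6632647  0.05085415 0.08      ]
[0.66205008 0.05627319 0.08      ]
[[295. 146.]
 [359. 146.]
 [359. 194.]
 [295. 194.]] [array([ 0.66694937, -0.13898753]), array([ 0.67163433, -0.33044093]), array([ 0.52759189, -0.32920253]), array([ 0.52363723, -0.14022791])]
[[314.98706 194.96417]
 [357.95007 193.92892]
 [360.07166 281.97418]
 [317.10864 283.00943]] [array([ 0.52170653, -0.19855107]), array([ 0.52740524, -0.32523331]), array([ 0.27347254, -0.32925214]), array([ 0.26874956, -0.20547338])]
tape [(array([ 0.749, -0.045]), 0.54)]
flux [(array([ 0.573, -0.043]), 0.47)]
screwdriver [(array([ 0.544, -0.428]), 0.79), (array([0.477, 0.289]), 0.53)]
spool [(array([ 0.42 , -0.386]), 0.75)]
cup [(array([ 0.784, -0.156]), 0.91), (array([ 0.396, -0.223]), 0.68)]
brush [(array([0.743, 0.26 ]), 0.73)]
[[-0.939  0.344 -0.   ]
 [ 0.344  0.939 -0.   ]
 [ 0.    -0.    -1.   ]] 1.5
```

```bash
cat > pl.py <<'E'
from h import *
from scipy.linalg import logm,expm
np.set_printoptions(precision=3,suppress=True)
P={'L':((.4727,.2707,.0918),.280),'R':((.4970,.0702,.0918),-.128),'E':((.6625,.0512,.085),-.106),'B':((.597,-.235,.046),0.)}
def pose(mid,yaw,tilt,up=0):
    "TCP pose with grip point at mid + up along part z"
    R=(Ro.from_euler('z',yaw)*Ro.from_euler('y',np.radians(tilt))).as_matrix()
    T=np.eye(4);T[:3,:3]=np.c_[R[:,1],R[:,0],-R[:,2]];T[:3,3]=np.array(mid)+R[:,2]*(up-robot.grip_point_offset);return T
def lin(x,y,z,yaw,tilt=0):
    T=pose((0,0,0),yaw,tilt);T[:3,3]=(x,y,z);return T
def now():
    s=robot.read_state();T=np.eye(4);T[:3,:3]=Ro.from_rotvec(s['orientation']).as_matrix();T[:3,3]=s['tool_pos'];return T
def rows(A,B,n):
    M=np.linalg.inv(A)@B
    r=expm(np.real(logm(M))/n)
    return np.r_[r[:3,3]/.03,Ro.from_matrix(r[:3,:3]).as_rotvec()/np.radians(6)]
def leg(A,Bs):
    for B,n in Bs:
        q=rows(A,B,n);M=np.linalg.inv(A)@B
        mid=A.copy();
        r=np.eye(4);r[:3,:3]=Ro.from_rotvec(q[3:]*np.radians(6)).as_matrix();r[:3,3]=q[:3]*.03
        for _ in range(n//2): mid=mid@r
        print(n,'x',q,'mid',mid[:3,3],'end',B[:3,3]);A=B
E
python3 - <<'E'
from pl import *
A=now();print(A[:3,3])
L=P['L']
leg(A,[(lin(.20,.36,.27,.9),9),(pose(*L,30,.08),12),(pose(*L,30,.0),6)])
K=0
for uv in((67,252),(40,252),(0,248)): print(atz('top',uv,.0)[:2],atz('top',uv,.15)[:2])
E
```

```text
[0.206 0.563 0.219]
9 x [-0.338 -0.677 -0.19  -0.     0.     0.34 ] mid [0.211 0.473 0.241] end [0.2  0.36 0.27]
12 x [-0.698  0.633  0.188  0.403  0.129  0.482] mid [0.364 0.347 0.221] end [0.502 0.279 0.145]
6 x [-0.     0.     0.444 -0.     0.     0.   ] mid [0.483 0.274 0.11 ] end [0.464 0.268 0.076]
[0.341 0.538] [0.349 0.468]
[0.34  0.618] [0.348 0.538]
[0.349 0.737] [0.357 0.641]
```

Emit:
apply_moves --steps '[-0.34,-0.68,-0.19,0,0,0.34,40,-0.34,-0.68,-0.19,0,0,0.34,40,-0.34,-0.68,-0.19,0,0,0.34,40,-0.34,-0.68,-0.19,0,0,0.34,40,-0.34,-0.68,-0.19,0,0,0.34,40,-0.34,-0.68,-0.19,0,0,0.34,40,-0.34,-0.68,-0.19,0,0,0.34,40,-0.34,-0.68,-0.19,0,0,0.34,40,-0.34,-0.68,-0.19,0,0,0.34,40]' --grip_force 15

```text
t: 2.25
tool_pos: [0.2, 0.3581, 0.2702]
orientation: [1.037, 2.965, 0.0]
force: [-0.2, 0.2, 0.4]
opening: 0.0393
gripper_force: 0.0
```

Emit:
apply_moves --steps '[-0.7,0.63,0.19,0.4,0.13,0.48,40,-0.7,0.63,0.19,0.4,0.13,0.48,40,-0.7,0.63,0.19,0.4,0.13,0.48,40,-0.7,0.63,0.19,0.4,0.13,0.48,40,-0.7,0.63,0.19,0.4,0.13,0.48,40,-0.7,0.63,0.19,0.4,0.13,0.48,40,-0.7,0.63,0.19,0.4,0.13,0.48,40,-0.7,0.63,0.19,0.4,0.13,0.48,40,-0.7,0.63,0.19,0.4,0.13,0.48,40,-0.7,0.63,0.19,0.4,0.13,0.48,40,-0.7,0.63,0.19,0.4,0.13,0.48,40,-0.7,0.63,0.19,0.4,0.13,0.48,40]'

```text
t: 3.25
tool_pos: [0.5031, 0.2769, 0.1435]
orientation: [-1.664, -2.21, 0.588]
force: [0.3, -0.0, 0.8]
opening: 0.0371
gripper_force: 0.0
```

Run:
```python
from pl import *
s=robot.read_state();A=now();print(A[:3,3],s['opening'],s['t'],s['q'])
L=P['L']
leg(A,[(pose(*L,30,.08),2),(pose(*L,30,.0),6)])
```

```text
[0.503 0.277 0.143] 0.03708029897862572 3.25 [0.38  0.636 1.086 0.056 1.938 0.106]
2 x [ 0.041 -0.016 -0.016  0.009 -0.012  0.003] mid [0.503 0.278 0.144] end [0.502 0.279 0.145]
6 x [-0.     0.     0.444 -0.     0.     0.   ] mid [0.483 0.274 0.11 ] end [0.464 0.268 0.076]
```

Emit:
apply_moves --steps '[0.04,-0.02,-0.02,0,0,0,40,0.04,-0.02,-0.02,0,0,0,40,0,0,0.44,0,0,0,40,0,0,0.44,0,0,0,40,0,0,0.44,0,0,0,40,0,0,0.44,0,0,0,40,0,0,0.44,0,0,0,40,0,0,0.44,0,0,0,40,0,0,0,0,0,0,40]'

```text
t: 4.0
tool_pos: [0.4609, 0.2693, 0.0769]
orientation: [-1.659, -2.214, 0.587]
force: [-0.6, -0.2, -0.2]
opening: 0.0372
gripper_force: 0.0
```

Run:
```python
from pl import *
s=robot.read_state();A=now();print(A[:3,3],s['opening'],s['force'])
leg(A,[(pose(*P['L'],30,.0),1)])
a=eyes.read_camera('side')[:,:,::-1];b=eyes.read_camera('top')[:,:,::-1]
c=cv2.resize(a[110:190,160:260],(400,320),interpolation=2);d=cv2.resize(b[160:240,110:210],(400,320),interpolation=2)
cv2.imwrite('pics/g.png',np.hstack([c,d]))
```

```text
[0.461 0.269 0.077] 0.03717274089444435 [-0.615 -0.177 -0.173]
1 x [-0.066  0.09   0.001  0.025 -0.008  0.046] mid [0.461 0.269 0.077] end [0.464 0.268 0.076]
```

View pics/g.png

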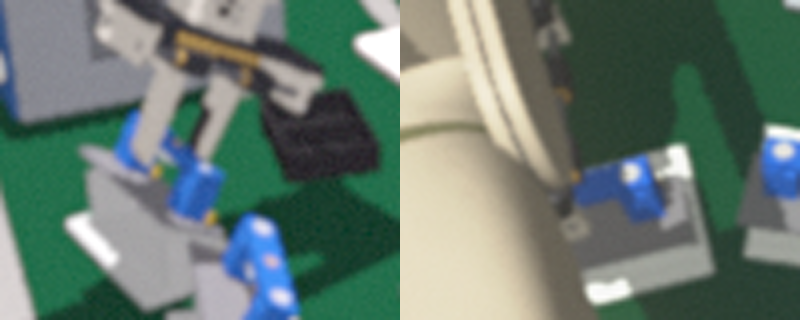

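Emit:
apply_moves --steps '[-0.07,0.09,0,0,0,0,40,0,0,0,0,0,0,15,0,0,0,0,0,0,15,0,0,0,0,0,0,15,0,0,0,0,0,0,15,0,0,-0.2,0,0,0,15,0,0,-0.5,0,0,0,15,0,0,-0.5,0,0,0,15]' --grip_force 20

```text
t: 4.77
tool_pos: [0.4826, 0.2721, 0.1069]
orientation: [-1.661, -2.211, 0.589]
force: [0.4, -0.2, -0.2]
opening: 0.024
gripper_force: 20.0
```

Run:
```python
from pl import *
s=robot.read_state();A=now();print(A[:3,3],s['opening'],s['gripper_force'],s['force'])
leg(A,[(lin(.53,.20,.2,.1,10),10),(pose(*P['E'],0,.05),10),(pose(*P['E'],0,0.001),5)])
```

```text
[0.483 0.272 0.107] 0.024040049453269763 20.000012483724277 [ 0.416 -0.194 -0.169]
10 x [-0.27  -0.011 -0.329 -0.331  0.057  0.165] mid [0.512 0.238 0.152] end [0.53 0.2  0.2 ]
10 x [-0.498  0.464  0.238 -0.166  0.017  0.196] mid [0.598 0.129 0.155] end [0.662 0.051 0.116]
5 x [ 0.     0.     0.327  0.     0.    -0.   ] mid [0.662 0.051 0.097] end [0.662 0.051 0.067]
```

Emit:
apply_moves --steps '[-0.27,-0.01,-0.33,-0.33,0.06,0.165,15,-0.27,-0.01,-0.33,-0.33,0.06,0.165,15,-0.27,-0.01,-0.33,-0.33,0.06,0.165,15,-0.27,-0.01,-0.33,-0.33,0.06,0.165,15,-0.27,-0.01,-0.33,-0.33,0.06,0.165,15,-0.27,-0.01,-0.33,-0.33,0.06,0.165,15,-0.27,-0.01,-0.33,-0.33,0.06,0.165,15,-0.27,-0.01,-0.33,-0.33,0.06,0.165,15,-0.27,-0.01,-0.33,-0.33,0.06,0.165,15,-0.27,-0.01,-0.33,-0.33,0.06,0.165,15]'

```text
t: 5.6
tool_pos: [0.5308, 0.1996, 0.201]
orientation: [-2.027, -2.235, 0.19]
force: [0.6, -0.5, -0.7]
opening: 0.0241
gripper_force: 20.0
```

Emit:
apply_moves --steps '[-0.5,0.46,0.24,-0.17,0.015,0.2,15,-0.5,0.46,0.24,-0.17,0.015,0.2,15,-0.5,0.46,0.24,-0.17,0.015,0.2,15,-0.5,0.46,0.24,-0.17,0.015,0.2,15,-0.5,0.46,0.24,-0.17,0.015,0.2,15,-0.5,0.46,0.24,-0.17,0.015,0.2,15,-0.5,0.46,0.24,-0.17,0.015,0.2,15,-0.5,0.46,0.24,-0.17,0.015,0.2,15,-0.5,0.46,0.24,-0.17,0.015,0.2,15,-0.5,0.46,0.24,-0.17,0.015,0.2,15,0,0,0,0,0,0,15]'

```text
t: 6.52
tool_pos: [0.6617, 0.0473, 0.114]
orientation: [2.343, 2.088, 0.002]
force: [-0.6, -0.4, -1.2]
opening: 0.0242
gripper_force: 20.0
```

Run:
```python
from pl import *
s=robot.read_state();A=now();print(A[:3,3],s['opening'],s['force'],s['t'])
leg(A,[(pose(*P['E'],0,.05),1),(pose(*P['E'],0,0.015),3)])
for n in('side','top'):
  print(n,[(np.round(d['xy'],1),round(d['conf'],2)) for d in (eyes.read_camera(n),eyes.place_of(n,'rotor_a_mid'))[1]], proj(n,A[:3,3]-A[:3,2]*.0188))
```

```text
[0.662 0.047 0.114] 0.024161498516909977 [-0.616 -0.41  -1.245] 6.5167
1 x [ 0.134  0.013 -0.072  0.029  0.006 -0.085] mid [0.662 0.047 0.114] end [0.662 0.051 0.116]
3 x [ 0.     0.     0.389  0.     0.    -0.   ] mid [0.662 0.051 0.105] end [0.662 0.051 0.081]
side [(array([226.6, 176.2]), 0.56)] [282.153 158.853]
top [(array([262.9, 127. ]), 0.49)] [231.051 140.69 ]
```

Emit:
apply_moves --steps '[0.13,0.01,-0.07,0.03,0,-0.09,15,0,0,0.39,0,0,0,15,0,0,0.39,0,0,0,15,0,0,0.2,0,0,0,15,0,0,0,0,0,0,15]'

```text
t: 7.13
tool_pos: [0.6599, 0.0547, 0.0851]
orientation: [-2.329, -2.104, 0.004]
force: [-0.1, 1.0, -0.1]
opening: 0.0243
gripper_force: 20.0
```

Run:
```python
from pl import *
s=robot.read_state();A=now();print(A[:3,3],s['opening'],s['force'],s['t'])
leg(A,[(pose(*P['E'],0,0.0),3)])
a=eyes.read_camera('side')[:,:,::-1];b=eyes.read_camera('top')[:,:,::-1]
C=[]
m=A[:3,3]-A[:3,2]*.0188
for n,i in(('side',a),('top',b)):
  o=np.round(proj(n,m)-[30,25]).astype(int);c=cv2.resize(i[o[1]:o[1]+60,o[0]:o[0]+60],(400,400),interpolation=2).copy()
  for X in [m+A[:3,0]*k for k in(-.061,0,.061)]+[np.array([.6625,.0512,.08])]:
    p=((proj(n,X)-o+.5)*400/60).astype(int);cv2.circle(c,tuple(int(v) for v in p),3,(0,0,255),1)
  C.append(c)
cv2.imwrite('pics/k.png',np.hstack(C))
```

```text
[0.66  0.055 0.085] 0.024281982089611708 [-0.064  0.997 -0.077] 7.1333
3 x [-0.036  0.033  0.21  -0.013 -0.001  0.015] mid [0.661 0.054 0.079] end [0.662 0.051 0.066]
```

View pics/k.png

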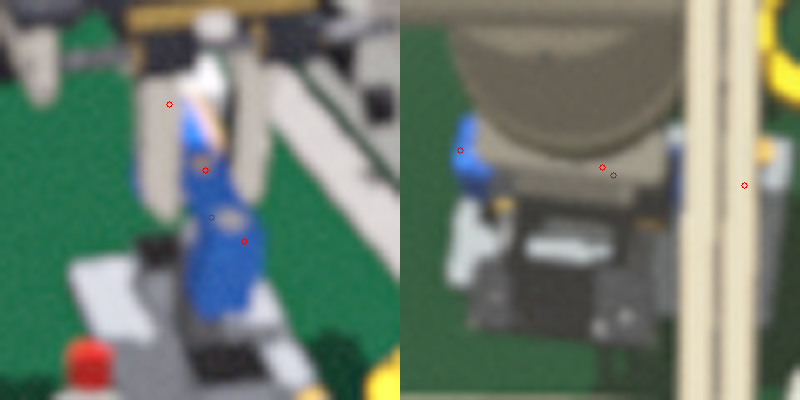

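Emit:
apply_moves --steps '[-0.11,0.1,0.1,0,0,0,15,0,0,0,0,0,0,15,0,0,0,0,0,0,15,0,0,0,0,0,0,15]'

```text
t: 7.57
tool_pos: [0.6651, 0.0506, 0.086]
orientation: [2.332, 2.105, 0.003]
force: [0.4, 0.2, -0.8]
opening: 0.0243
gripper_force: 20.0
```

Run:
```python
from pl import *
s=robot.read_state();A=now();print(A[:3,3],s['opening'],s['force'],s['t'])
leg(A,[(pose(*P['E'],0,0.0),3)])
```

```text
[0.665 0.051 0.086] 0.024335330484541715 [ 0.355  0.233 -0.785] 7.5667
3 x [ 0.003 -0.029  0.22   0.004 -0.003  0.012] mid [0.664 0.051 0.079] end [0.662 0.051 0.066]
```

```bash
cat >> pl.py <<'E'
def avg(k=8):
    T=[now()]
    for _ in range(k-1): eyes.read_camera('side');T.append(now())
    A=T[0].copy();A[:3,3]=np.mean([t[:3,3] for t in T],0);A[:3,:3]=Ro.from_matrix([t[:3,:3] for t in T]).mean().as_matrix()
    print('std mm',np.std([t[:3,3] for t in T],0)*1e3);return A
E
python3 - <<'E'
from pl import *
A=avg();print(A[:3,3])
leg(A,[(pose(*P['E'],0,0.0),4)])
s=robot.read_state();print(s['force'],s['t'])
E
```

```text
std mm [0.093 0.087 0.101]
[0.665 0.051 0.086]
4 x [ 0.001 -0.02   0.164  0.003 -0.002  0.01 ] mid [0.664 0.051 0.076] end [0.662 0.051 0.066]
[-0.207 -0.305 -0.711] 7.9167
```

Emit:
apply_moves --steps '[0,-0.03,0.15,0,0,0.01,15,0,-0.03,0.15,0,0,0.01,15,0,-0.02,0.15,0,0,0.01,15,0,0,0.1,0,0,0,15,0,0,0,0,0,0,15,0,0,0,0,0,0,15,0,0,0,0,0,0,15]'

```text
t: 8.5
tool_pos: [0.6624, 0.0511, 0.0691]
orientation: [-2.335, -2.102, -0.002]
force: [0.3, -0.3, -1.2]
opening: 0.0238
gripper_force: 20.0
```

Run:
```python
from pl import *
A=avg(4);print(A[:3,3])
leg(A,[(pose(*P['E'],0,0.0),1)])
s=robot.read_state();print(s['force'],s['wrist_torque'],s['t'])
```

```text
std mm [0.039 0.012 0.057]
[0.662 0.051 0.069]
1 x [ 0.004  0.002  0.098  0.008 -0.008  0.01 ] mid [0.662 0.051 0.069] end [0.662 0.051 0.066]
[ 0.05  -0.471 -0.72 ] [-0.055  0.087 -0.027] 8.65
```

Emit:
apply_moves --steps '[0,0,0.07,0,0,0,15,0,0,0,0,0,0,15,0,0,0,0,0,0,15]'

```text
t: 8.9
tool_pos: [0.6628, 0.0511, 0.0678]
orientation: [2.334, 2.101, 0.003]
force: [-1.4, -0.2, 3.4]
opening: 0.024
gripper_force: 20.0
```

Emit:
apply_moves --steps '[0,0,0.04,0,0,0,15,0,0,0,0,0,0,15,0,0,0,0,0,0,15]'

```text
t: 9.15
tool_pos: [0.6628, 0.0511, 0.0673]
orientation: [2.334, 2.101, 0.003]
force: [-4.1, -0.6, 8.5]
opening: 0.0238
gripper_force: 20.0
```

Emit:
apply_moves --steps '[0,0,-0.04,0,0,0,15,0,0,0,0,0,0,40,0,0,0,0,0,0,40,0,0,0,0,0,0,40,0,0,0,0,0,0,40,0,0,-0.3,0,0,0,40,0,0,-0.6,0,0,0,40,0,0,-0.8,0,0,0,40,0,0,-0.8,0,0,0,40,0,0,0,0,0,0,40]'

```text
t: 9.98
tool_pos: [0.6657, 0.0511, 0.1493]
orientation: [2.33, 2.098, 0.013]
force: [0.9, 0.1, 2.7]
opening: 0.0373
gripper_force: 0.0
```

Run:
```python
from pl import *
A=avg(10);print(A[:3,3])
a=eyes.read_camera('side')[:,:,::-1];b=eyes.read_camera('top')[:,:,::-1]
C=[]
for n,i in(('side',a),('top',b)):
  o=np.round(proj(n,[.6625,.0512,.07])-[30,25]).astype(int);print(o)
  C.append(cv2.resize(i[o[1]:o[1]+60,o[0]:o[0]+60],(400,400),interpolation=2))
cv2.imwrite('pics/m.png',np.hstack(C))
```

```text
std mm [1.557 0.021 3.003]
[0.663 0.051 0.143]
[251 151]
[201 121]
```

View pics/m.png

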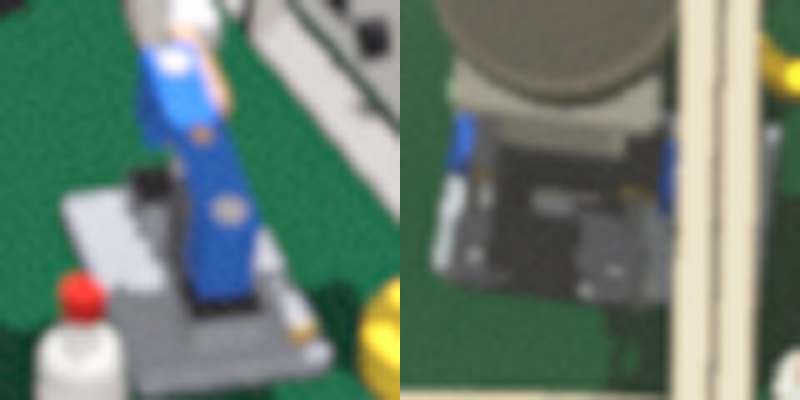

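Run:
```python
from pl import *
a=-.106;y=np.array([-np.sin(a),np.cos(a),0]);E=np.array([.6625,.0512,.09])
for deg in(-13,0,13):
  print(deg,[proj('side',E+k*.048*(y*np.cos(np.radians(deg))+np.array([0,0,np.sin(np.radians(deg))]))) for k in(-1,0,1)])
print('meas (285,182) (280.8,170.75) (276.75,159.8)')
```

```text
-13 [array([285.898, 175.54 ]), array([281.303, 170.35 ]), array([277.035, 165.529])]
0 [array([285.833, 178.839]), array([281.303, 170.35 ]), array([277.057, 162.394])]
13 [array([285.53 , 181.654]), array([281.303, 170.35 ]), array([277.292, 159.623])]
meas (285,182) (280.8,170.75) (276.75,159.8)
```

Run:
```python
from pl import *
A=avg(3);print(A[:3,3],robot.read_state()['t'])
g=lin(.6625,.0512,.068,-.106)
leg(A,[(g,6),(lin(.6625,.0512,.16,-.106),4),(lin(.597,-.235,.16,0),12),(lin(.597,-.235,.036,0),6)])
```

```text
std mm [0.095 0.007 0.175]
[0.662 0.051 0.142] 10.6333
6 x [ 0.001  0.002  0.409  0.    -0.001  0.002] mid [0.662 0.051 0.105] end [0.662 0.051 0.068]
4 x [ 0.     0.    -0.767  0.     0.    -0.   ] mid [0.662 0.051 0.114] end [0.662 0.051 0.16 ]
12 x [-0.805 -0.136  0.     0.     0.    -0.084] mid [ 0.626 -0.091  0.16 ] end [ 0.597 -0.235  0.16 ]
6 x [0.    0.    0.689 0.    0.    0.   ] mid [ 0.597 -0.235  0.098] end [ 0.597 -0.235  0.036]
```

Emit:
apply_moves --steps '[0,0,0.41,0,0,0,40,0,0,0.41,0,0,0,40,0,0,0.41,0,0,0,40,0,0,0.41,0,0,0,40,0,0,0.41,0,0,0,40,0,0,0.41,0,0,0,40,0,0,0,0,0,0,40,0,0,0,0,0,0,15,0,0,0,0,0,0,15,0,0,0,0,0,0,15,0,0,0,0,0,0,15]'

```text
t: 11.55
tool_pos: [0.6632, 0.0511, 0.0694]
orientation: [2.334, 2.101, 0.004]
force: [0.1, -0.1, -0.4]
opening: 0.0238
gripper_force: 20.0
```

Emit:
apply_moves --steps '[0,0,-0.3,0,0,0,15,0,0,-0.7,0,0,0,15,0,0,-0.7,0,0,0,15,0,0,-0.7,0,0,0,15,0,0,-0.7,0,0,0,15,0,0,0,0,0,0,15]'

```text
t: 12.05
tool_pos: [0.6654, 0.0511, 0.1685]
orientation: [2.33, 2.098, 0.013]
force: [1.6, -0.2, 1.0]
opening: 0.0237
gripper_force: 20.0
```

Emit:
apply_moves --steps '[-0.81,-0.14,0,0,0,-0.08,15,-0.81,-0.14,0,0,0,-0.08,15,-0.81,-0.14,0,0,0,-0.08,15,-0.81,-0.14,0,0,0,-0.08,15,-0.81,-0.14,0,0,0,-0.08,15,-0.81,-0.14,0,0,0,-0.08,15,-0.81,-0.14,0,0,0,-0.08,15,-0.81,-0.14,0,0,0,-0.08,15,-0.81,-0.14,0,0,0,-0.08,15,-0.81,-0.14,0,0,0,-0.08,15,-0.81,-0.14,0,0,0,-0.08,15,-0.81,-0.14,0,0,0,-0.08,15]'

```text
t: 13.05
tool_pos: [0.5943, -0.2381, 0.1607]
orientation: [-2.226, -2.217, -0.002]
force: [0.2, -0.3, -1.8]
opening: 0.0239
gripper_force: 20.0
```

Run:
```python
from pl import *
A=avg(4);print(A[:3,3],robot.read_state()['t'],robot.read_state()['opening'])
leg(A,[(lin(.597,-.235,.042,0),6)])
```

```text
std mm [0.444 1.811 0.037]
[ 0.594 -0.24   0.161] 13.2 0.02363233938818807
6 x [ 0.028  0.017  0.66   0.001  0.    -0.01 ] mid [ 0.595 -0.238  0.101] end [ 0.597 -0.235  0.042]
```

Emit:
apply_moves --steps '[0.03,0.02,0.65,0,0,0,15,0.03,0.02,0.65,0,0,0,15,0.03,0.02,0.65,0,0,0,15,0.03,0.02,0.65,0,0,0,15,0.03,0.02,0.65,0,0,0,15,0.03,0.02,0.6,0,0,0,15,0,0,0.1,0,0,0,15,0,0,0,0,0,0,15]'

```text
t: 13.87
tool_pos: [0.5979, -0.2299, 0.0412]
orientation: [-2.223, -2.216, -0.001]
force: [-0.2, 0.6, 0.3]
opening: 0.0239
gripper_force: 20.0
```

Emit:
apply_moves --steps '[0,0,0.05,0,0,0,15,0,0,0,0,0,0,40,0,0,0,0,0,0,40,0,0,0,0,0,0,40,0,0,0,0,0,0,40,0,0,-0.6,0,0,0,40,0,0,-1,0,0,0,40,0,0,-1,0,0,0,40,0,0,-1,0,0,0,40,0,0,-1,0,0,0,40,0,0,-0.5,0,0,0,40]'

```text
t: 14.78
tool_pos: [0.6, -0.2325, 0.1995]
orientation: [2.222, 2.212, 0.005]
force: [1.2, -0.9, 0.4]
opening: 0.0372
gripper_force: 0.0
```

Run:
```python
from pl import *
A=avg(3);print(A[:3,3],robot.read_state()['t'])
R=P['R']
leg(A,[(lin(.50,-.02,.24,-.1,15),12),(pose(*R,30,.07),8),(pose(*R,30,.0),6)])
a=eyes.read_camera('side')
for n in('side','top'):
  eyes.read_camera(n);print(n,[(np.round(d['xy'],1),round(d['conf'],2)) for d in eyes.place_of(n,'rotor_a_mid')], proj(n,[.597,-.235,.045]))
cv2.imwrite('pics/n.png',cv2.resize(a[190:320,200:360,::-1],(640,520),interpolation=2))
```

```text
std mm [0.437 0.214 1.173]
[ 0.601 -0.233  0.2  ] 14.8833
12 x [ 0.577 -0.319 -0.074  0.215  0.012  0.075] mid [ 0.546 -0.128  0.216] end [ 0.5  -0.02  0.24]
8 x [0.37  0.208 0.385 0.312 0.013 0.031] mid [0.514 0.023 0.188] end [0.522 0.067 0.136]
6 x [-0.     0.     0.389  0.     0.     0.   ] mid [0.505 0.069 0.106] end [0.488 0.071 0.076]
side [(array([226.7, 177.5]), 0.55)] [299.526 248.019]
top [(array([221.5, 201.5]), 0.62), (array([317.6, 172.2]), 0.58)] [325.825 171.103]
```

View pics/n.png

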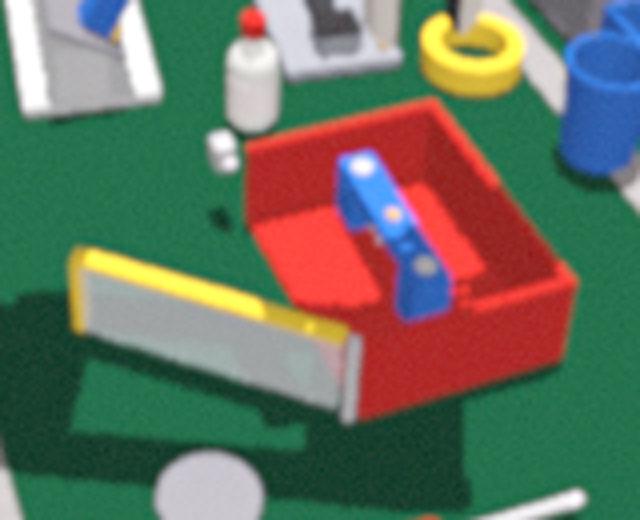

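Run:
```python
from pl import *
A=avg(2);print(A[:3,3])
w=[lin(.37,-.275,.2,0),lin(.37,-.275,.032,0),lin(.3993,-.247,.032,0),lin(.4389,-.2125,.032,0),lin(.47,-.2,.032,0),lin(.500,-.1935,.032,0)]
leg(A,list(zip(w,[9,7,4,5,4,5])))
```

```text
std mm [0.031 0.011 0.038]
[ 0.597 -0.231  0.192]
9 x [-0.164 -0.842 -0.03  -0.002 -0.002 -0.005] mid [ 0.496 -0.251  0.195] end [ 0.37  -0.275  0.2  ]
7 x [0.  0.  0.8 0.  0.  0. ] mid [ 0.37  -0.275  0.128] end [ 0.37  -0.275  0.032]
4 x [0.233 0.244 0.    0.    0.    0.   ] mid [ 0.385 -0.261  0.032] end [ 0.399 -0.247  0.032]
5 x [0.23  0.264 0.    0.    0.    0.   ] mid [ 0.415 -0.233  0.032] end [ 0.439 -0.212  0.032]
4 x [0.104 0.259 0.    0.    0.    0.   ] mid [ 0.454 -0.206  0.032] end [ 0.47  -0.2    0.032]
5 x [0.043 0.2   0.    0.    0.    0.   ] mid [ 0.482 -0.197  0.032] end [ 0.5   -0.194  0.032]
```

Emit:
apply_moves --steps '[-0.16,-0.84,-0.03,0,0,0,0,-0.16,-0.84,-0.03,0,0,0,0,-0.16,-0.84,-0.03,0,0,0,0,-0.16,-0.84,-0.03,0,0,0,0,-0.16,-0.84,-0.03,0,0,0,0,-0.16,-0.84,-0.03,0,0,0,0,-0.16,-0.84,-0.03,0,0,0,0,-0.16,-0.84,-0.03,0,0,0,0,-0.16,-0.84,-0.03,0,0,0,0,0,0,0,0,0,0,0]'

```text
t: 16.02
tool_pos: [0.3679, -0.2741, 0.2008]
orientation: [-2.227, -2.213, 0.0]
force: [-0.7, -0.2, 0.2]
opening: 0.0003
gripper_force: 0.0
```

Emit:
apply_moves --steps '[0,0,0.8,0,0,0,0,0,0,0.8,0,0,0,0,0,0,0.8,0,0,0,0,0,0,0.8,0,0,0,0,0,0,0.8,0,0,0,0,0,0,0.8,0,0,0,0,0,0,0.8,0,0,0,0,0,0,0,0,0,0,0,0,0,0,0,0,0,0]'

```text
t: 16.77
tool_pos: [0.3703, -0.2722, 0.0322]
orientation: [-2.223, -2.213, -0.002]
force: [-0.0, -0.1, 0.7]
opening: 0.0003
gripper_force: 0.0
```

Run:
```python
from pl import *
A=avg(2);s=robot.read_state();print(A[:3,3],s['force'],s['t'],s['opening'])
w=[lin(.3993,-.247,.032,0),lin(.4389,-.2125,.032,0),lin(.47,-.2,.032,0),lin(.495,-.1935,.032,0)]
leg(A,list(zip(w,[3,4,3,3])))
```

```text
std mm [0.584 0.571 0.862]
[ 0.371 -0.273  0.033] [ 0.8   -0.058  0.19 ] 16.8167 6.197774879708803e-05
3 x [ 0.287  0.314  0.012 -0.004 -0.009 -0.014] mid [ 0.38  -0.264  0.033] end [ 0.399 -0.247  0.032]
4 x [0.288 0.33  0.    0.    0.    0.   ] mid [ 0.419 -0.23   0.032] end [ 0.439 -0.212  0.032]
3 x [0.139 0.346 0.    0.    0.    0.   ] mid [ 0.449 -0.208  0.032] end [ 0.47  -0.2    0.032]
3 x [0.072 0.278 0.    0.    0.    0.   ] mid [ 0.478 -0.198  0.032] end [ 0.495 -0.194  0.032]
```

Emit:
apply_moves --steps '[0.29,0.31,0,0,0,0,0,0.29,0.31,0,0,0,0,0,0.29,0.31,0,0,0,0,0,0.22,0.26,0,0,0,0,0,0.22,0.26,0,0,0,0,0,0.22,0.26,0,0,0,0,0,0.22,0.26,0,0,0,0,0,0.22,0.26,0,0,0,0,0]'

```text
t: 17.48
tool_pos: [0.4397, -0.2145, 0.0343]
orientation: [2.226, 2.216, 0.002]
force: [0.7, -0.1, 0.1]
opening: 0.0003
gripper_force: 0.1
```

Emit:
apply_moves --steps '[0.14,0.34,0,0,0,0,0,0.14,0.34,0,0,0,0,0,0.14,0.34,0,0,0,0,0,0.07,0.2,0,0,0,0,0,0.07,0.2,0,0,0,0,0,0,0,0,0,0,0,0,0,0,0,0,0,0,0]'

```text
t: 18.07
tool_pos: [0.4815, -0.1982, 0.0338]
orientation: [-2.226, -2.217, -0.001]
force: [-0.9, -0.8, -0.6]
opening: 0.0002
gripper_force: 0.0
```

Run:
```python
from pl import *
A=avg(2);s=robot.read_state();print(A[:3,3],s['force'],s['t'])
```

```text
std mm [0.13  0.042 0.001]
[ 0.481 -0.198  0.034] [ 0.23  -0.596  0.732] 18.1167
```

Emit:
apply_moves --steps '[0.03,0.16,0,0,0,0,0,0.03,0.16,0,0,0,0,0,0.03,0.16,0,0,0,0,0,0,0.12,0,0,0,0,0,0,0.12,0,0,0,0,0,0,0,0,0,0,0,0]'

```text
t: 18.62
tool_pos: [0.504, -0.1958, 0.0342]
orientation: [2.226, 2.216, 0.003]
force: [-0.7, 0.5, -0.5]
opening: 0.0003
gripper_force: 0.0
```

Emit:
apply_moves --steps '[0,0.08,0,0,0,0,0,0,0.06,0,0,0,0,0,0,0,0,0,0,0,0]'

```text
t: 18.87
tool_pos: [0.5052, -0.1956, 0.0338]
orientation: [-2.223, -2.214, 0.003]
force: [-11.9, 1.0, 8.8]
opening: 0.0004
gripper_force: 6.6
```

Emit:
apply_moves --steps '[0,0.03,0,0,0,0,0,0,0,0,0,0,0,0]'

```text
t: 19.03
tool_pos: [0.5053, -0.1956, 0.0338]
orientation: [-2.223, -2.213, 0.004]
force: [-17.7, -0.2, 12.0]
opening: 0.0001
gripper_force: 8.7
```

Emit:
apply_moves --steps '[0,-0.4,0,0,0,0,0,0,-0.8,0,0,0,0,0,0,-0.8,-0.5,0,0,0,0,0,0,-1,0,0,0,0,0,0,-1,0,0,0,20,0,0,-1,0,0,0,40,0,0,-1,0,0,0,40,0,0,-1,0,0,0,40,0,0,-1,0,0,0,40,0,0,0,0,0,0,40]'

```text
t: 19.87
tool_pos: [0.451, -0.1972, 0.2365]
orientation: [2.219, 2.209, 0.007]
force: [0.6, -0.8, 0.5]
opening: 0.035
gripper_force: 0.0
```

Run:
```python
from pl import *
A=avg(2);s=robot.read_state();print(A[:3,3],s['force'],s['t'],s['opening'])
for n in('side','top'):
  eyes.read_camera(n)
  for th in('gate_edge','gate_hinge'):
    print(n,th,[(np.round(d['xy'],1),round(d['conf'],2)) for d in eyes.place_of(n,th)])
  for q in(0,.06,.2): print(q,proj(n,[.527-.174*np.sin(q),-.326+.174*np.cos(q),.036]))
im=eyes.read_camera('side');cv2.imwrite('pics/gate.png',im[:,:,::-1])
h=cv2.cvtColor(im,cv2.COLOR_RGB2HSV);y=cv2.inRange(h,(20,120,110),(34,255,255));y[:200]=0;y[:,340:]=0
p=cv2.findNonZero(y)[:,0];print(len(p),p[p[:,0].argmin()],p[p[:,0].argmax()])
for q in(0,.06,.2): print(q,proj('side',[.527-.174*np.sin(q),-.326+.174*np.cos(q),.068]),proj('side',[.527,-.326,.068]))
R=P['R']
leg(A,[(lin(.46,-.02,.24,-.1,10),10),(pose(*R,30,.07),8),(pose(*R,30,.0),6)])
```

```text
std mm [0.38  0.201 1.532]
[ 0.451 -0.197  0.235] [-0.757 -0.692  0.388] 19.9167 0.03643711399705261
side gate_edge [(array([259.8, 235.4]), 0.92)]
side gate_hinge []
0 [261.848 235.61 ]
0.06 [258.149 236.539]
0.2 [249.806 239.307]
top gate_edge [(array([324.1, 171.1]), 0.54), (array([300.6, 196. ]), 0.47)]
top gate_hinge [(array([299.8, 197. ]), 0.72), (array([221. , 207.6]), 0.56)]
0 [297.766 193.972]
0.06 [297.843 197.426]
0.2 [298.828 205.457]
627 [172 284] [329 200]
0 [262.025 226.335] [288.462 274.344]
0.06 [258.257 227.254] [288.462 274.344]
0.2 [249.757 229.994] [288.462 274.344]
10 x [ 0.591  0.002 -0.017  0.176  0.011  0.091] mid [ 0.453 -0.108  0.237] end [ 0.46 -0.02  0.24]
8 x [0.388 0.347 0.342 0.417 0.011 0.032] mid [0.495 0.023 0.19 ] end [0.522 0.067 0.136]
6 x [-0.     0.     0.389  0.     0.     0.   ] mid [0.505 0.069 0.106] end [0.488 0.071 0.076]
```

Emit:
apply_moves --steps '[0.59,0,-0.02,0.18,0.01,0.09,40,0.59,0,-0.02,0.18,0.01,0.09,40,0.59,0,-0.02,0.18,0.01,0.09,40,0.59,0,-0.02,0.18,0.01,0.09,40,0.59,0,-0.02,0.18,0.01,0.09,40,0.59,0,-0.02,0.18,0.01,0.09,40,0.59,0,-0.02,0.18,0.01,0.09,40,0.59,0,-0.02,0.18,0.01,0.09,40,0.59,0,-0.02,0.18,0.01,0.09,40,0.59,0,-0.02,0.18,0.01,0.09,40]'

```text
t: 21.1
tool_pos: [0.4564, -0.018, 0.2347]
orientation: [-2.219, -2.009, 0.189]
force: [-0.1, -0.4, -1.1]
opening: 0.037
gripper_force: 0.0
```

Emit:
apply_moves --steps '[0.39,0.35,0.34,0.42,0.01,0.03,40,0.39,0.35,0.34,0.42,0.01,0.03,40,0.39,0.35,0.34,0.42,0.01,0.03,40,0.39,0.35,0.34,0.42,0.01,0.03,40,0.39,0.35,0.34,0.42,0.01,0.03,40,0.39,0.35,0.34,0.42,0.01,0.03,40,0.39,0.35,0.34,0.42,0.01,0.03,40,0.39,0.35,0.34,0.42,0.01,0.03,40,0,0,0,0,0,0,40,0,0,0,0,0,0,40,0,0,0,0,0,0,40]'

```text
t: 22.02
tool_pos: [0.5182, 0.0685, 0.1313]
orientation: [-2.02, -1.782, 0.492]
force: [-0.4, -0.6, 1.2]
opening: 0.0373
gripper_force: 0.0
```

Run:
```python
from pl import *
A=avg(3);s=robot.read_state();print(A[:3,3],s['t'],s['opening'])
R=P['R']
leg(A,[(pose(*R,30,.06),2),(pose(*R,30,.0),6)])
```

```text
std mm [0.304 0.076 0.688]
[0.519 0.068 0.132] 22.1167 0.03752883220040256
2 x [-0.016  0.024  0.077 -0.068  0.001  0.013] mid [0.518 0.068 0.13 ] end [0.517 0.068 0.127]
6 x [-0.     0.     0.333  0.     0.     0.   ] mid [0.503 0.069 0.101] end [0.488 0.071 0.076]
```

Emit:
apply_moves --steps '[-0.02,0.02,0.08,-0.07,0,0.01,40,-0.02,0.02,0.08,-0.07,0,0.01,40,0,0,0.33,0,0,0,40,0,0,0.33,0,0,0,40,0,0,0.33,0,0,0,40,0,0,0.33,0,0,0,40,0,0,0.33,0,0,0,40,0,0,0.33,0,0,0,40,0,0,0,0,0,0,40,0,0,0,0,0,0,40,0,0,0,0,0,0,40]'

```text
t: 23.03
tool_pos: [0.4875, 0.0716, 0.0753]
orientation: [-2.032, -1.789, 0.48]
force: [-0.1, -0.3, -0.2]
opening: 0.0371
gripper_force: 0.0
```

Run:
```python
from pl import *
A=avg(3);s=robot.read_state();print(A[:3,3],s['t'],s['force'])
leg(A,[(pose(*P['R'],30,0),1)])
```

```text
std mm [0.203 0.014 0.153]
[0.488 0.072 0.076] 23.1333 [ 0.741 -0.138  0.283]
1 x [-0.006 -0.003  0.001 -0.006  0.002  0.008] mid [0.488 0.072 0.076] end [0.488 0.071 0.076]
```

Emit:
apply_moves --steps '[0,0,0,0,0,0,15,0,0,0,0,0,0,15,0,0,0,0,0,0,15,0,0,0,0,0,0,15,0,0,-0.2,0,0,0,15,0,0,-0.5,0,0,0,15,0,0,-0.7,0,0,0,15,0,0,-0.7,0,0,0,15,0,0,-0.7,0,0,0,15,0,0,0,0,0,0,15,0,0,0,0,0,0,15]'

```text
t: 24.05
tool_pos: [0.5301, 0.0661, 0.1484]
orientation: [-2.034, -1.79, 0.478]
force: [0.5, -0.9, -0.7]
opening: 0.0238
gripper_force: 20.0
```

Run:
```python
from pl import *
A=avg(2);s=robot.read_state();print(A[:3,3],s['t'],s['opening'],s['gripper_force'])
leg(A,[(pose(*P['E'],0,.04),12)])
```

```text
std mm [0.599 0.028 0.617]
[0.529 0.066 0.148] 24.1 0.023833662890810296 19.99981250613928
12 x [ 0.002  0.394  0.007 -0.417 -0.005 -0.016] mid [0.593 0.059 0.118] end [0.662 0.051 0.106]
```

Emit:
apply_moves --steps '[0,0.395,0,-0.42,0,-0.016,15,0,0.395,0,-0.42,0,-0.016,15,0,0.395,0,-0.42,0,-0.016,15,0,0.395,0,-0.42,0,-0.016,15,0,0.395,0,-0.42,0,-0.016,15,0,0.395,0,-0.42,0,-0.016,15,0,0.395,0,-0.42,0,-0.016,15,0,0.395,0,-0.42,0,-0.016,15,0,0.395,0,-0.42,0,-0.016,15,0,0.395,0,-0.42,0,-0.016,15,0,0.395,0,-0.42,0,-0.016,15,0,0.395,0,-0.42,0,-0.016,15]'

```text
t: 25.1
tool_pos: [0.6615, 0.0505, 0.1059]
orientation: [-2.336, -2.097, -0.007]
force: [-0.7, 0.4, -0.7]
opening: 0.0235
gripper_force: 20.0
```

Emit:
apply_moves --steps '[0,0,0,0,0,0,15,0,0,0,0,0,0,15,0,0,0,0,0,0,15]'

```text
t: 25.35
tool_pos: [0.6616, 0.0505, 0.1073]
orientation: [-2.335, -2.096, -0.005]
force: [-0.7, -0.6, -2.0]
opening: 0.0237
gripper_force: 20.0
```

Run:
```python
from pl import *
A=avg(3);s=robot.read_state();print(A[:3,3],s['t'],s['opening'],s['force'])
leg(A,[(lin(.6625,.0512,.072,-.106),5)])
```

```text
std mm [0.292 0.034 0.216]
[0.662 0.05  0.108] 25.45 0.023666487565477005 [ 0.277 -0.332 -1.004]
5 x [ 0.005  0.003  0.237 -0.    -0.01  -0.004] mid [0.662 0.051 0.093] end [0.662 0.051 0.072]
```

Emit:
apply_moves --steps '[0.01,0,0.24,0,-0.01,0,15,0.01,0,0.24,0,-0.01,0,15,0,0,0.24,0,-0.01,0,15,0,0,0.24,0,-0.01,0,15,0,0,0.24,0,-0.01,0,15,0,0,0,0,0,0,15,0,0,0,0,0,0,15,0,0,0,0,0,0,15]'

```text
t: 26.12
tool_pos: [0.6634, 0.0511, 0.0726]
orientation: [2.337, 2.097, 0.003]
force: [-0.1, -0.8, -0.7]
opening: 0.0239
gripper_force: 20.0
```

Emit:
apply_moves --steps '[0,0,0.08,0,0,0,15,0,0,0,0,0,0,15,0,0,0,0,0,0,15]'

```text
t: 26.37
tool_pos: [0.6634, 0.0511, 0.0703]
orientation: [2.336, 2.097, 0.003]
force: [-0.2, 0.5, -0.9]
opening: 0.0233
gripper_force: 20.0
```

Emit:
apply_moves --steps '[0,0,0.04,0,0,0,15,0,0,0,0,0,0,15,0,0,0,0,0,0,15]'

```text
t: 26.62
tool_pos: [0.6632, 0.0511, 0.0689]
orientation: [2.337, 2.097, 0.003]
force: [-0.1, -0.2, -0.8]
opening: 0.0238
gripper_force: 20.0
```

Emit:
apply_moves --steps '[0,0,0.04,0,0,0,15,0,0,0,0,0,0,15,0,0,0,0,0,0,15]'

```text
t: 26.87
tool_pos: [0.6632, 0.0511, 0.0676]
orientation: [2.337, 2.097, 0.003]
force: [0.0, 0.0, -0.5]
opening: 0.0239
gripper_force: 20.0
```

Emit:
apply_moves --steps '[0,0,0.02,0,0,0,15,0,0,0,0,0,0,15,0,0,0,0,0,0,15]'

```text
t: 27.12
tool_pos: [0.6632, 0.0511, 0.067]
orientation: [2.337, 2.097, 0.003]
force: [-0.5, 0.0, -1.1]
opening: 0.024
gripper_force: 20.0
```

Emit:
apply_moves --steps '[0,0,0.04,0,0,0,15,0,0,0,0,0,0,15,0,0,0,0,0,0,15]'

```text
t: 27.37
tool_pos: [0.6635, 0.0511, 0.0664]
orientation: [2.336, 2.097, 0.004]
force: [-1.8, -0.0, 3.2]
opening: 0.0235
gripper_force: 20.0
```

Light contact (3 N) at the expected height; release gently and rise.

Emit:
apply_moves --steps '[0,0,-0.01,0,0,0,15,0,0,0,0,0,0,28,0,0,0,0,0,0,32,0,0,0,0,0,0,36,0,0,0,0,0,0,40,0,0,-0.2,0,0,0,40,0,0,-0.5,0,0,0,40,0,0,-0.8,0,0,0,40,0,0,-0.8,0,0,0,40,0,0,-0.8,0,0,0,40]'

```text
t: 28.2
tool_pos: [0.6632, 0.0511, 0.1618]
orientation: [2.336, 2.097, 0.004]
force: [-0.5, -0.2, 0.4]
opening: 0.0373
gripper_force: 0.0
```

Emit:
apply_moves --steps '[0,-0.8,-0.8,0,0,0,40,0,-0.8,-0.8,0,0,0,40,0,-0.8,-0.8,0,0,0,40,0,-0.8,-0.8,0,0,0,40,0,-0.8,-0.4,0,0,0,40,0,-0.8,0,0,0,0,40,0,-0.8,0,0,0,0,40,0,-0.8,0,0,0,0,40,0,0,0,0,0,0,40,0,0,0,0,0,0,40]'

```text
t: 29.03
tool_pos: [0.4717, 0.072, 0.2686]
orientation: [2.335, 2.096, 0.007]
force: [-0.0, -0.3, -0.1]
opening: 0.0373
gripper_force: 0.0
```

Run:
```python
from pl import *
A=avg(3);print(A[:3,3],robot.read_state()['t'])
a=eyes.read_camera('side')[:,:,::-1]
o=(251,151)
c=cv2.resize(a[151:211,251:311],(400,400),interpolation=2)
d=cv2.resize(a[200:300,230:330],(400,400),interpolation=2).copy()
for q,col in((0,(0,255,0)),(.06,(255,0,255))):
  p=(proj('side',[.527-.174*np.sin(q),-.326+.174*np.cos(q),.068])-[230,200]+.5)*4;cv2.circle(d,tuple(int(v) for v in p),3,col,1)
cv2.imwrite('pics/z.png',np.hstack([c,d]))
y=np.array([np.sin(.106),np.cos(.106),0]);E=np.array([.6625,.0512,.09])
print([(proj('side',E+k*.048*y)-o+.5)*400/60 for k in(-1,0,1)])
```

```text
std mm [0.384 0.098 0.283]
[0.472 0.072 0.268] 29.1333
[array([235.554, 188.926]), array([205.355, 132.336]), array([177.048,  79.291])]
```

View pics/z.png

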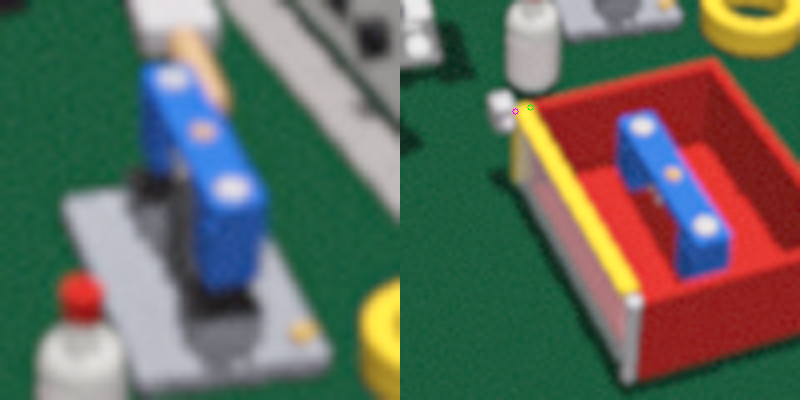

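```bash
python3 -c "
from plant import robot
print(robot.close_job())"
```

```text
the job is handed in; nothing more can be done
None
```

The off-centre arm, which started on the left (+y) rack and tipped about 13° on the knife edge, is in the red bay. The gate was pushed to its stop (about 18 N) and looks shut, and the other arm rests level on the grey tester's knife edge, let go; I handed the job in at about 29 s, and the hand-in gave no verdict.

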